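Draw the wooden spoon out of the utensil box

TASK

The long wooden spoon lies inside the low white utensil box, both of its ends hidden under the box's fixed top. Grip it through the opening, slide it until the handle end is free of the short cover, tilt it and draw it out diagonally, then finish while still holding it still in the air with the whole spoon at least 15 cm above the worktop. Leave the tin on the box and the lemon and onion on the board where they are.

Things in the scene. Friction and masses are not known exactly. Their poses are not given: they have to be found in the camera images.
- spoon: long brown wooden spoon, 297 mm, 45 g, lying loose on the box floor, bowl under the long cover, handle end 12 to 30 mm under the short one. Origin: mid-length, at its underside; x axis along it towards the bowl (ends at x = -148 and +148 mm); z up. Straight handle 11 mm wide and high; bowl 55 mm wide, 13 mm thick, from x = 80 mm. Balances at x = 35 mm; may be gripped anywhere on the handle
- handle_end (a point): tip of the spoon's handle (spoon x = -147 mm, 7 mm above its underside)
- bowl_end (a point): tip of the spoon's bowl (spoon x = +147 mm, 7 mm above its underside). As found it is 35 mm or more from the left inner wall: room to slide the spoon left until the handle end clears the short cover. About 14 degrees of tilt then lifts the handle end over that cover while the rest still passes under the long cover's edge
- utensil_box: low plain white box, fixed, 176 mm wide (x), 381 long (y), 66 high. Origin on the worktop, z up; its y axis points to the robot's left, turned up to 23 degrees. Inside: floor at z = 10 mm, 160 wide, y = -175 to 190, 50 high. Fixed 6 mm top (z = 60 to 66) in two parts: short cover from the right end to y = -135, long cover from y = 30 to the left end; open between, 165 long, full inner width
- opening (a point): centre of the opening, level with the box's upper face (box x = 0, y = -52.5, z = 66 mm)
- tin: round food tin, 86 mm across, 40 mm high, standing loose on the long cover, its centre 100 mm or more from the opening's edge. Origin: centre of its underside. To be left alone
- lemon_a: yellow lemon, 78 x 55 x 56 mm, loose on the chopping board to the right of the box. To be left alone
- onion_a: brown onion, 82 x 83 x 94 mm, loose on the chopping board. To be left alone

How it is judged:
On the way:
1. the spoon stands diagonally in the opening: handle end above the box's top, bowl end still under the long cover (z of handle_end in the frame of utensil_box above 0.07 m and z of bowl_end in the frame of utensil_box below 0.06 m and y of bowl_end in the frame of utensil_box above 0.03 m), for 0.1 s.
At the end, for the whole second after the job is handed in: The spoon is held by the fingers, still (under 5 cm/s), both its ends more than 14 cm above the worktop and not touching the box; the tin is within 3 cm, the lemon and the onion within 4 cm of where they stood (height (world z) of each of handle_end, bowl_end above 0.14 m and contact force between spoon and the fingers above 0.5 N and contact force between spoon and utensil_box below 0.1 N and linear speed of spoon below 0.05 m/s and distance of tin from where it was at the start of the episode below 0.03 m and distance of each of lemon_a, onion_a from where it was at the start of the episode below 0.04 m); the arm keeps its last pose, push and grip.
It fails at once if the tin is pushed more than 3 cm (distance of tin from where it was at the start of the episode above 0.03 m).
It fails at once if the lemon or the onion is pushed more than 4 cm (distance of any of lemon_a, onion_a from where it was at the start of the episode above 0.04 m).
It also fails if it takes over 46 s, if anything falls off the work surface, if the arm or the gripper's body presses on something with over 40 N, if the wrist force passes 120 N, or if a joint passes its speed limit or range.

ROBOT

A 6-joint arm with a two-finger parallel gripper is mounted at the origin on a cart in front of the work surface, level with it; the furniture and walls round the work are solid. World frame = base frame: x ahead of the robot, y to its left, z up, the work surface at z = 0. Lengths are in m, angles in rad, forces in N, time in s.
With the tool pointing down it reaches from about 0.35 to 0.975 m from the base axis. Payload 4.9 kg.
Tool frame: the origin (TCP) lies between the finger pads; the fingertips stand 25 mm ahead of it and the grasp point (between the pads) lies 6 mm ahead of it; z points along the fingers, y is the line along which they close (so a half turn about z gives the same grasp; the last joint's range is limited). The gripper opens to 85 mm and grips with 20 to 120 N. Pads are 22 mm wide; open, the fingers measure 114 mm over their backs; the gripper's body (76 mm by 85 mm) begins 54 mm behind the grasp point. The pads swing forward as they close: fully open they stand 13 mm farther back than shut.
Start: joints at [-1.266, 0.053, 1.613, -0, 1.476, -0.119], TCP at [0.257, -0.57, 0.256] pointing down, gripper open.
Joint ranges: [-3.01, 3.01], [-1.01, 2.22], [0.06, 2.58], [-1.02, 4.17], [0.09, 2.62], [-3.14, 3.14]. Speed limits (rad/s): [2.57, 2.57, 3.14, 3.14, 3.14, 3.14].

INTERFACE

Orientations are given as a unit quaternion [w, x, y, z].
In Python, from plant import manip gives the robot as it stands.
- The arm moves only by the shell command python3 -m inch 'ROWS'. ROWS is JSON, a list of rows, each a list of 3 entries, a list of its own where there are three numbers: the shift along the tool's x, y, z in m, then the turn, a rotation vector about the tool's x, y, z in rad, then the opening, from 0 (shut) to 1 (fully open). A call has 1 to 8 rows; each row shifts and turns the commanded pose from where the row before left it, along the tool's axes as they then stand; what a row does not reach is not made up. A row lasts 1/10 s, in which the tool goes at most 50 mm and 8.59 degrees, less where a joint would pass 70% of its speed; a pose out of reach is approached as far as the arm can. A call with a gripper value outside its range is refused whole. The fingers move at their own pace and stop on an object; the grip force is fixed at half the most. Time passes only in rows, so rows that do not move let the fingers close. It gives the time, the measured TCP pose, the force, the opening and the grip force at its end, in the units of the state.
- manip.state(): the state, without advancing time (a new reading comes with each control period).
- manip.grab_frame(name): name is "scene" or "top"; returns (picture, depth): 420x560x3 uint8, red, green, blue; 420x560 float32, m along the optical axis (not along the pixel's ray), 0 where there is no reading.
- manip.camera_params(name): a dict with "camera_matrix" (3x3 intrinsics, pixels), "k1" (the pictures are not rectified: a ray, as slopes to the right and down, at radius r is drawn at 1 + k1 r^2 times it, then the intrinsics apply), "rvec" (rotation vector, rad) and "tvec" (3), from world to camera coordinates, as OpenCV has them. Camera axes: x right, y down, z forward; pixel columns grow to the right and rows downward; lengths in m; the calibration is good to about 2 mm. A picture is of the moment at which its call begins. camera_params takes no time and is no camera call.
- manip.job_done(): hands the job in; it is judged then, once.
Trained networks look in the newest picture that a camera, given by its name, has taken for a name from the list of things; names that differ only in an ending like _2 or _b are one class to them, and where a whole thing is asked for, a point or a joint stands for the part that bears it (a point fixed in the world has none). Each returns a list of dicts, best first, with "score" (0 to 1); they miss things now and then, are a little off and sometimes report something else, mostly with a low value. They report only what shows in the picture. A call takes as long as a camera call.
- manip.look_for(camera, label): "point" ([x, y, z] in m, in world coordinates, good to about 4 mm: the middle of the surface that is visible of it).
The state is a dict: "time": time; "joint_pos": joint angles; "joint_vel": joint speeds; "joint_efforts": joint torques, N m; "tool_pos": TCP position; "tool_rot": TCP orientation; "contact_force": force on the tool from outside, world axes, zero at the start; "ft_torque": the same for the moment, N m; "gripper_width": opening from 0.0 (shut) to 1.0 (fully open); "grasp_force": force on a finger pad.
Only numpy, scipy, OpenCV 4.12 (cv2) and the standard library are available. Lean on these libraries where they do the work, as an engineer would, in place of code of your own. Each camera call takes 0.05 s, during which the arm holds its last target. There are 200 camera calls.

## Working session

There is one attempt and no reset: what is moved stays moved. The work goes in short steps, Python scripts to look and compute and a shell command to move; the robot and the scene stay as the last step left them, time stands still between calls to the robot, and variables do not carry over. Pictures are saved under pics/ and viewed, at most 10 in all, crops included, and the job is handed in when it is done.

```bash
mkdir -p pics; cat > h.py <<'E'
import numpy as np, cv2
from plant import manip
from scipy.spatial.transform import Rotation as R
def cloud(name):
    im,d=manip.grab_frame(name); p=manip.camera_params(name)
    K=np.array(p["camera_matrix"]);h,w=d.shape
    u,v=np.meshgrid(np.arange(w),np.arange(h))
    pts=np.stack([u,v],-1).reshape(-1,1,2).astype(float)
    n=cv2.undistortPoints(pts,K,np.array([p["k1"],0,0,0.])).reshape(h,w,2)
    c=np.dstack([n*d[...,None],d])
    Rm=cv2.Rodrigues(np.array(p["rvec"],float))[0]
    W=(c-np.array(p["tvec"]).reshape(3))@Rm
    W[d==0]=np.nan
    return im,W
def save(im,n): cv2.imwrite("pics/"+n,im[...,::-1])
E
python3 - <<'E'
from h import *
s=manip.state();print(s)
for c in("scene","top"):
    im,W=cloud(c);save(im,c+"0.png");np.save(c+"0.npy",W)
    for l in("spoon","utensil_box","opening","tin","lemon_a","onion_a"):
        print(c,l,[(np.round(r["point"],3),round(r["score"],2)) for r in manip.look_for(c,l)[:2]])
E
```

```text
{'time': 0.0, 'joint_pos': array([-1.26600428e+00,  5.33827020e-02,  1.61429952e+00,  3.16802495e-05,
        1.47600178e+00, -1.19006220e-01]), 'joint_vel': array([ 5.50870974e-04, -8.19024849e-04, -3.17744485e-04,  5.01193278e-04,
        3.23591137e-05, -9.82346446e-04]), 'joint_efforts': array([ 7.21324377e-04, -3.93685341e+01, -3.70173061e+01, -1.44843816e-04,
        6.96506948e-03, -1.05076012e-06]), 'tool_pos': array([ 0.25684699, -0.56915586,  0.25504365]), 'tool_rot': array([-1.04262449e-03,  9.77633042e-01,  2.10315338e-01, -8.12962686e-05]), 'contact_force': array([ 0.58131064, -0.90489579,  0.70319239]), 'ft_torque': array([-0.00095123, -0.00133684, -0.04024096]), 'grasp_force': 0.0, 'gripper_width': 0.9984723387895493}
scene spoon [(array([0.586, 0.281, 0.024]), 0.79)]
scene utensil_box [(array([0.573, 0.382, 0.06 ]), 0.76)]
scene opening [(array([0.577, 0.381, 0.062]), 0.71)]
scene tin [(array([0.607, 0.488, 0.106]), 0.65)]
scene lemon_a [(array([ 0.499, -0.182,  0.064]), 0.72), (array([0.588, 0.282, 0.028]), 0.16)]
scene onion_a [(array([ 0.496, -0.276,  0.078]), 0.59)]
top spoon [(array([0.591, 0.299, 0.02 ]), 0.5)]
top utensil_box [(array([0.59 , 0.34 , 0.065]), 0.85)]
top opening [(array([0.594, 0.343, 0.066]), 0.9)]
top tin [(array([0.619, 0.478, 0.105]), 0.67)]
top lemon_a [(array([ 0.503, -0.194,  0.068]), 0.6)]
top onion_a [(array([ 0.504, -0.298,  0.082]), 0.85)]
```

View pics/top0.png

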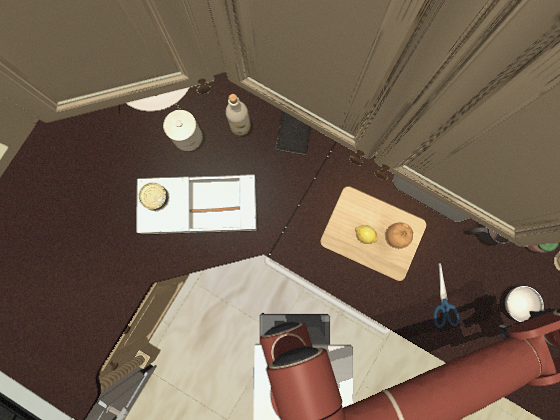

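View pics/scene0.png

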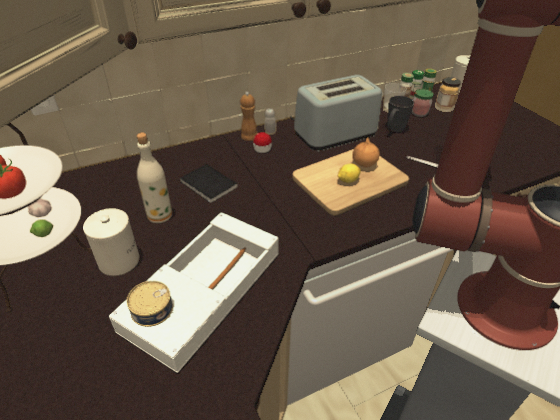

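The top view shows the box at px x 137–256, y 176–233, with its opening at 190–253. The brown handle runs along row 210 (px 190–240), and the tin is at (153,196). The board with the lemon and onion is well to the right. Next I'll fit the box and spoon poses.

```bash
python3 - <<'E'
from h import *
T=np.load("top0.npy");im=cv2.imread("pics/top0.png")[...,::-1].astype(int)
sub=np.zeros(T.shape[:2],bool);sub[165:245,125:270]=1
m=sub&(T[...,2]>.056)&(T[...,2]<.078)
P=T[m]; r=cv2.minAreaRect((P[:,:2]*1000).astype(np.float32));print("box",r,np.median(P[:,2]))
print(cv2.boxPoints(r))
w=sub&(im[...,0]-im[...,2]>40)&(T[...,2]<.05);w[:,:185]=0
S=T[w];print(w.sum(),np.median(S,0))
c=S.mean(0);d=np.linalg.svd((S-c)[:,:2])[2][0];t=(S-c)[:,:2]@d
print("spoon",c,d,t.min(),t.max(),c[:2]+d*t.min(),c[:2]+d*t.max(), np.percentile(S[:,2],[5,50,95]))
# opening: floor points
f=sub&(T[...,2]<.02)&(T[...,2]>.004);f[:,:188]=0;f[:,256:]=0;f[:178]=0;f[231:]=0
print("floor",f.sum(),cv2.minAreaRect((T[f][:,:2]*1000).astype(np.float32)),np.median(T[f][:,2]))
T=np.load("scene0.npy");im=cv2.imread("pics/scene0.png")[...,::-1].astype(int)
sub=np.zeros(T.shape[:2],bool);sub[210:365,110:285]=1
m=sub&(T[...,2]>.056)&(T[...,2]<.076)&(im.min(-1)>90)
r=cv2.minAreaRect((T[m][:,:2]*1000).astype(np.float32));print("box scene",r);print(cv2.boxPoints(r))
w=np.zeros_like(sub);w[245:292,208:250]=1
w&=(im[...,0]-im[...,2]>40)&(T[...,2]<.05);S=T[w]
c=S.mean(0);d=np.linalg.svd((S-c)[:,:2])[2][0];t=(S-c)[:,:2]@d
print("spoon scene",w.sum(),c,d,c[:2]+d*t.min(),c[:2]+d*t.max(),np.percentile(S[:,2],[5,50,95]))
E
```

```text
box ((600.510009765625, 350.60858154296875), (177.5894012451172, 379.7490234375), 2.5112078189849854) 0.06538641056404491
[[503.48126 536.4103 ]
 [520.11993 157.0259 ]
 [697.53876 164.80688]
 [680.9001  544.1913 ]]
134 [0.58787245 0.29543316 0.02139706]
spoon [0.58782095 0.29609218 0.02193692] [ 0.07600874 -0.99710715] -0.07987238606296553 0.08309381513145604 [0.58174995 0.37573351] [0.5941368  0.21323875] [0.01734726 0.02139706 0.02746402]
floor 2163 ((601.99267578125, 271.93096923828125), (167.9656982421875, 222.4583282470703), 1.3083620071411133) 0.010053221751782927
box scene ((661.2940063476562, 354.947998046875), (298.97235107421875, 382.4880676269531), 2.853123426437378)
[[502.4738  538.51416]
 [521.51245 156.50023]
 [820.11426 171.38184]
 [801.07556 553.39575]]
spoon scene 256 [0.58904693 0.27640846 0.01926775] [ 0.1160805  -0.99323981] [0.58052536 0.34932305] [0.59786848 0.20092711] [0.00997326 0.0204633  0.02409196]
```

```bash
python3 -m inch '[[[0.027,-0.026,0],[0,0,0],1],[[0.027,-0.026,0],[0,0,0],1],[[0.027,-0.026,0],[0,0,0],1],[[0.027,-0.026,0],[0,0,0],1],[[0.027,-0.026,0],[0,0,0],1],[[0.027,-0.026,0],[0,0,0],1],[[0.027,-0.026,0],[0,0,0],1],[[0.027,-0.026,0],[0,0,0],1]]'
python3 -m inch '[[[0.027,-0.026,0],[0,0,0],1],[[0.027,-0.026,0],[0,0,0],1],[[0.027,-0.026,0],[0,0,0],1],[[0.027,-0.026,0],[0,0,0],1],[[0.027,-0.026,0],[0,0,0],1],[[0.027,-0.026,0],[0,0,0],1],[[0.027,-0.026,0],[0,0,0],1],[[0.027,-0.026,0],[0,0,0],1]]'
python3 -m inch '[[[0.027,-0.026,0],[0,0,0],1],[[0.027,-0.026,0],[0,0,0],1],[[0.027,-0.026,0],[0,0,0],1],[[0.027,-0.026,0],[0,0,0],1],[[0.027,-0.026,0],[0,0,0],1],[[0.027,-0.026,0],[0,0,0],1],[[0.027,-0.026,0],[0,0,0],1],[[0.027,-0.026,0],[0,0,0],0.5]]'
python3 -m inch '[[[0,0,0.01],[0,0,-0.145],0.5],[[0,0,0.01],[0,0,-0.145],0.5],[[0,0,0.01],[0,0,-0.145],0.5],[[0,0,0.01],[0,0,-0.145],0.5],[[0,0,0.01],[0,0,-0.145],0.5],[[0,0,0.01],[0,0,-0.145],0.5],[[0,0,0.01],[0,0,-0.145],0.5],[[0,0,0.01],[0,0,-0.145],0.5]]'
```

```text
time: 1.5
tool_pos: [0.3687, -0.2899, 0.2565]
tool_rot: [0.0, 0.978, 0.21, 0.0]
contact_force: [0.7, -0.9, 0.1]
gripper_width: 0.999
grasp_force: 0.0
time: 2.3
tool_pos: [0.4801, -0.0113, 0.2566]
tool_rot: [0.0, 0.978, 0.21, 0.0]
contact_force: [-0.0, -0.3, 0.1]
gripper_width: 1.001
grasp_force: 0.0
time: 3.1
tool_pos: [0.5915, 0.2672, 0.2563]
tool_rot: [0.0, 0.978, 0.21, 0.0]
contact_force: [0.8, -0.6, -0.0]
gripper_width: 0.855
grasp_force: 0.0
time: 3.9
tool_pos: [0.5911, 0.2656, 0.1759]
tool_rot: [0.0, 0.7, 0.714, 0.0]
contact_force: [0.4, 0.2, -0.7]
gripper_width: 0.502
grasp_force: 0.0
```

```bash
python3 -m inch '[[[0.001,0,0.025],[0,0,-0.07],0.5],[[0.001,0,0.025],[0,0,0],0.5],[[0,0,0.025],[0,0,0],0.5],[[0,0,0.02],[0,0,0],0.5],[[0,0,0.015],[0,0,0],0.5],[[0,0,0.015],[0,0,0],0.5],[[0,0,0.012],[0,0,0],0.5],[[0,0,0],[0,0,0],0.5]]'
python3 - <<'E'
from h import *
im,W=cloud("scene");save(cv2.resize(im[200:350,110:310],None,fx=4,fy=4),"s1.png")
print(manip.state()["contact_force"])
E
```

```text
time: 4.7
tool_pos: [0.5899, 0.2672, 0.0373]
tool_rot: [-0.001, 0.677, 0.736, -0.001]
contact_force: [-0.4, 0.3, -0.3]
gripper_width: 0.501
grasp_force: 0.0
[0.5931963  0.50579184 0.10599077]
```

View pics/s1.png

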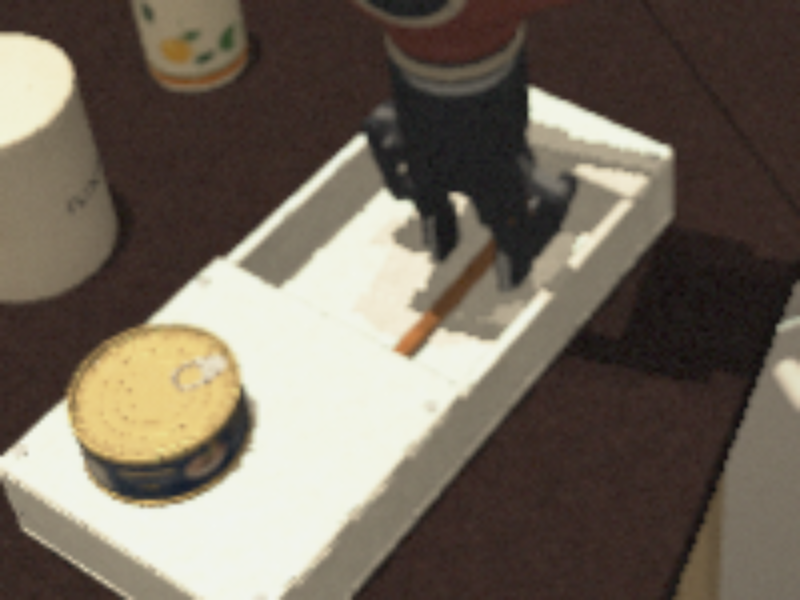

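The crop shows the two fingers straddling the handle at about (470,260), with the tin at (155,420) undisturbed. Now I'll close the gripper.

```bash
python3 -m inch '[[[0,0,0],[0,0,0],0],[[0,0,0],[0,0,0],0],[[0,0,0],[0,0,0],0],[[0,0,0],[0,0,0],0],[[0,0,0],[0,0,0],0],[[0,0,0],[0,0,0],0],[[0,0,0],[0,0,0],0]]'
```

```text
time: 5.45
tool_pos: [0.5921, 0.2679, 0.0408]
tool_rot: [0.001, 0.677, 0.736, 0.001]
contact_force: [0.6, -0.2, 5.5]
gripper_width: 0.102
grasp_force: 59.7
```

```bash
python3 -m inch '[[[0,0,-0.003],[0,0,0],0],[[0,0,-0.002],[0,0,0],0],[[0.007,0,0],[0,0,0],0],[[0.007,0,0],[0,0,0],0],[[0.007,0,0],[0,0,0],0],[[0.007,0,0],[0,0,0],0],[[0.006,0,0],[0,0,0],0],[[0,0,0],[0,0,0],0]]'
python3 - <<'E'
from h import *
im,W=cloud("scene");save(cv2.resize(im[200:350,110:310],None,fx=4,fy=4),"s2.png")
T=W;sub=np.zeros(T.shape[:2],bool);sub[225:300,190:262]=1
i=im.astype(int);w=sub&(i[...,0]-i[...,2]>40)&(T[...,2]<.06)
S=T[w];k=np.argsort(S[:,1]);print(w.sum(),S[k[:8]].round(3),S[k[-4:]].round(3))
print(manip.state()["grasp_force"])
E
```

```text
time: 6.25
tool_pos: [0.588, 0.3024, 0.0443]
tool_rot: [-0.0, 0.677, 0.736, 0.0]
contact_force: [0.5, 0.9, 0.3]
gripper_width: 0.101
grasp_force: 59.0
103 [[0.585 0.204 0.01 ]
 [0.568 0.205 0.01 ]
 [0.619 0.205 0.009]
 [0.577 0.205 0.012]
 [0.59  0.205 0.012]
 [0.62  0.208 0.011]
 [0.559 0.208 0.015]
 [0.596 0.21  0.012]] [[0.58  0.349 0.023]
 [0.585 0.35  0.024]
 [0.512 0.37  0.059]
 [0.514 0.372 0.06 ]]
58.99024486541748
```

View pics/s2.png

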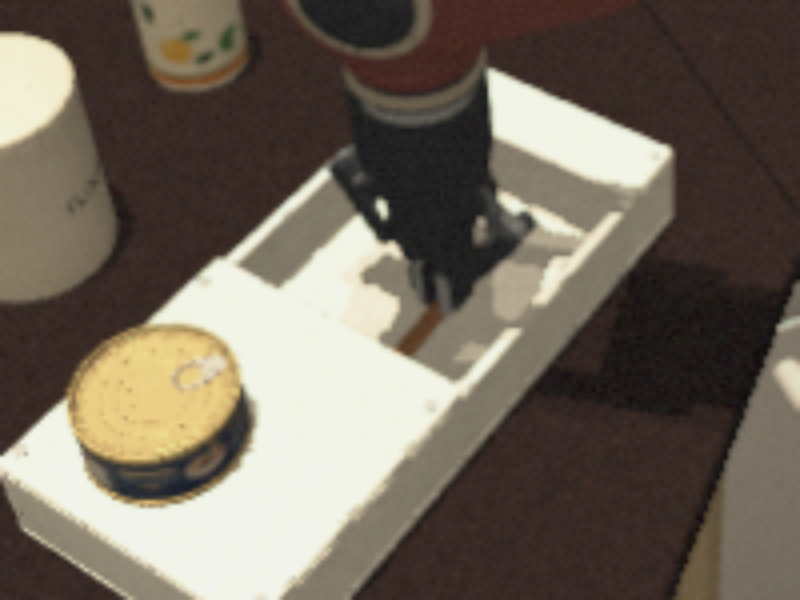

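The spoon is gripped at (435,305) and slid left by 35 mm, but the gripper hides the handle end. I'll check the end with the top camera.

```bash
python3 - <<'E'
from h import *
im,W=cloud("top");save(cv2.resize(im[165:245,125:275],None,fx=5,fy=5,interpolation=cv2.INTER_CUBIC),"t2.png")
i=im.astype(int)
w=(i[...,0]-i[...,2]>40)&(W[...,2]<.05);w[:,:200]=0;w[:,262:]=0;w[:195]=0;w[225:]=0
print(np.argwhere(w)[::6].tolist());S=W[w];k=np.argsort(S[:,1]);print(S[k[:6]].round(3))
E
```

```text
[[207, 226], [207, 232], [208, 228], [209, 227]]
[[0.596 0.23  0.022]
 [0.592 0.233 0.021]
 [0.596 0.234 0.018]
 [0.596 0.237 0.021]
 [0.592 0.239 0.025]
 [0.596 0.24  0.02 ]]
```

View pics/t2.png

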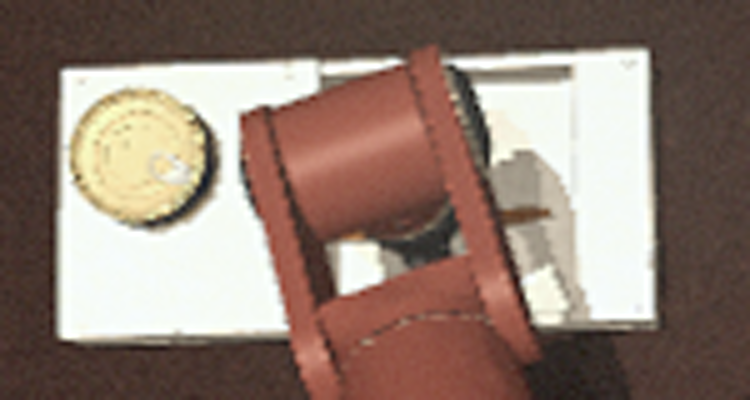

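The top view shows the handle end at (550,213), about 20 mm clear of the short cover's edge (575). Next I'll tilt it 12° with the bowl end as pivot.

```bash
python3 -m inch '[[[0,0,-0.0055],[0,-0.026,0],0],[[0,0,-0.0055],[0,-0.026,0],0],[[0,0,-0.0055],[0,-0.026,0],0],[[-0.0005,0,-0.0055],[0,-0.026,0],0],[[-0.0005,0,-0.0055],[0,-0.026,0],0],[[-0.0005,0,-0.0055],[0,-0.026,0],0],[[-0.001,0,-0.0055],[0,-0.026,0],0],[[-0.001,0,-0.0055],[0,-0.026,0],0]]'
python3 -m inch '[[[0,0,0],[0,0,0],0],[[0,0,0],[0,0,0],0]]'
python3 - <<'E'
from h import *
im,W=cloud("scene");save(cv2.resize(im[200:350,110:310],None,fx=4,fy=4),"s3.png")
im,W=cloud("top");i=im.astype(int)
w=(i[...,0]-i[...,2]>40)&(W[...,2]<.15);w[:,:200]=0;w[:,270:]=0;w[:195]=0;w[225:]=0
S=W[w];k=np.argsort(S[:,1]);print(S[k[:8]].round(3))
E
```

```text
time: 7.15
tool_pos: [0.5881, 0.302, 0.089]
tool_rot: [0.077, 0.673, 0.732, -0.071]
contact_force: [-0.6, -0.6, -1.1]
gripper_width: 0.098
grasp_force: 59.0
time: 7.35
tool_pos: [0.5881, 0.3021, 0.0886]
tool_rot: [0.076, 0.673, 0.732, -0.07]
contact_force: [-0.4, 0.8, -0.2]
gripper_width: 0.098
grasp_force: 59.0
[[0.594 0.227 0.082]
 [0.597 0.228 0.077]
 [0.594 0.23  0.081]
 [0.598 0.231 0.076]
 [0.593 0.233 0.083]
 [0.591 0.234 0.08 ]
 [0.597 0.234 0.081]
 [0.594 0.237 0.082]]
```

View pics/s3.png

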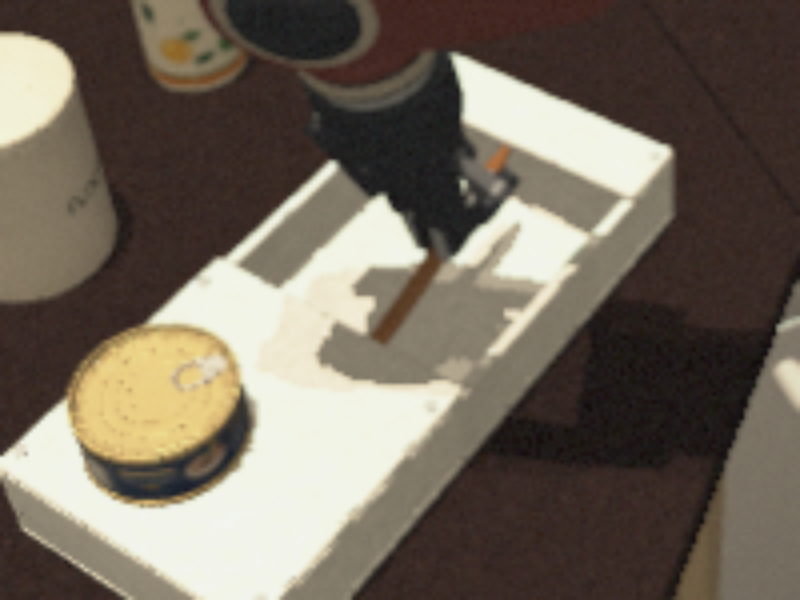

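The crop shows the spoon diagonal: the handle end at (500,155) is at z≈0.08, above the cover, and the rest still goes under the long cover at (380,340). I'll draw it out along its axis.

```bash
python3 -m inch '[[[-0.01,0,0],[0,0,0],0],[[-0.01,0,0],[0,0,0],0],[[-0.01,0,0],[0,0,0],0],[[-0.01,0,0.0005],[0,0,0],0],[[-0.01,0,0.0005],[0,0,0],0],[[-0.01,0,0.0005],[0,0,0],0],[[-0.01,0,0.0005],[0,0,0],0],[[-0.01,0,0.0005],[0,0,0],0]]'
python3 - <<'E'
from h import *
im,W=cloud("scene");save(cv2.resize(im[150:350,110:376],None,fx=3,fy=3),"s4.png")
E
```

```text
time: 8.25
tool_pos: [0.5947, 0.2226, 0.1028]
tool_rot: [0.076, 0.674, 0.732, -0.07]
contact_force: [1.1, 0.6, -0.9]
gripper_width: 0.098
grasp_force: 59.0
```

View pics/s4.png

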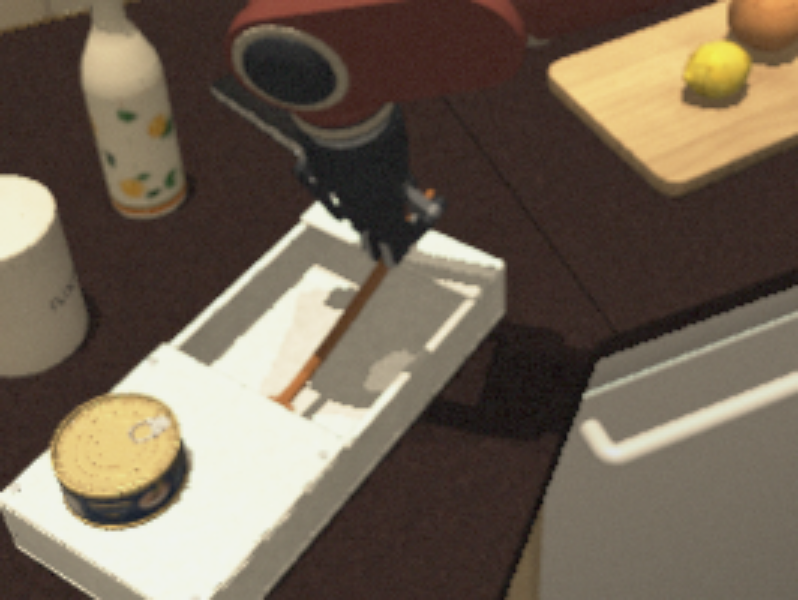

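The crop shows the spoon sliding freely. The handle end is over the short cover at (430,195), the bowl is still under the long cover at (285,400), and the tin is in place. I'll keep drawing.

```bash
python3 -m inch '[[[-0.011,0,0],[0,0,0],0],[[-0.011,0,0],[0,0,0],0],[[-0.011,0,0],[0,0,0],0],[[-0.011,0,0],[0,0,0],0],[[-0.011,0,0],[0,0,0],0],[[-0.011,0,0],[0,0,0],0],[[-0.011,0,0],[0,0,0],0],[[-0.011,0,0],[0,0,0],0]]'
python3 - <<'E'
from h import *
im,W=cloud("scene");save(cv2.resize(im[150:350,110:376],None,fx=3,fy=3),"s5.png")
E
```

```text
time: 9.1
tool_pos: [0.6019, 0.1367, 0.121]
tool_rot: [0.076, 0.674, 0.732, -0.07]
contact_force: [0.5, 0.5, -1.3]
gripper_width: 0.094
grasp_force: 59.0
```

View pics/s5.png

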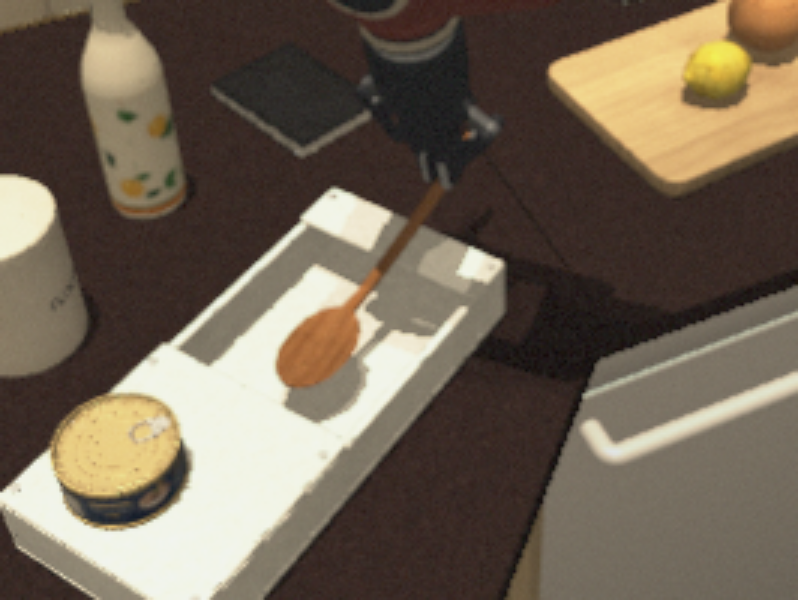

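The whole bowl is clear of the long cover, with its tip at (285,375). I'll lift straight up and then hold.

```bash
python3 -m inch '[[[-0.003,0,-0.012],[0,0,0],0],[[-0.005,0,-0.024],[0,0,0],0],[[-0.005,0,-0.024],[0,0,0],0],[[-0.005,0,-0.024],[0,0,0],0],[[-0.005,0,-0.024],[0,0,0],0],[[-0.005,0,-0.024],[0,0,0],0],[[-0.005,0,-0.024],[0,0,0],0],[[-0.005,0,-0.024],[0,0,0],0]]'
python3 -m inch '[[[-0.003,0,-0.012],[0,0,0],0],[[0,0,0],[0,0,0],0],[[0,0,0],[0,0,0],0],[[0,0,0],[0,0,0],0],[[0,0,0],[0,0,0],0],[[0,0,0],[0,0,0],0]]'
python3 - <<'E'
from h import *
im,W=cloud("scene");save(im,"s6.png")
i=im.astype(int)
for c in("scene","top"):
    if c=="top": manip.grab_frame(c)
    for l in("spoon","bowl_end","handle_end","tin","lemon_a","onion_a"): print(c,l,[(np.round(r["point"],3),round(r["score"],2)) for r in manip.look_for(c,l)[:1]])
print(manip.state()["joint_vel"].round(3))
E
```

```text
time: 9.95
tool_pos: [0.6016, 0.1381, 0.3068]
tool_rot: [0.077, 0.673, 0.732, -0.07]
contact_force: [0.8, 0.6, -0.0]
gripper_width: 0.093
grasp_force: 59.0
time: 10.55
tool_pos: [0.6015, 0.1371, 0.3158]
tool_rot: [0.076, 0.673, 0.732, -0.071]
contact_force: [-0.5, 0.5, -1.4]
gripper_width: 0.097
grasp_force: 59.0
scene spoon [(array([0.591, 0.301, 0.259]), 0.79)]
scene bowl_end [(array([0.594, 0.296, 0.261]), 0.96)]
scene handle_end [(array([0.594, 0.296, 0.262]), 0.86)]
scene tin [(array([0.606, 0.491, 0.105]), 0.62)]
scene lemon_a [(array([ 0.499, -0.183,  0.067]), 0.78)]
scene onion_a [(array([ 0.496, -0.277,  0.076]), 0.62)]
top spoon [(array([0.593, 0.311, 0.259]), 0.67)]
top bowl_end []
top handle_end [(array([0.591, 0.311, 0.254]), 0.87)]
top tin []
top lemon_a [(array([ 0.502, -0.193,  0.07 ]), 0.53)]
top onion_a [(array([ 0.505, -0.295,  0.084]), 0.93)]
[-0.    -0.001  0.    -0.001  0.003 -0.   ]
```

View pics/s6.png

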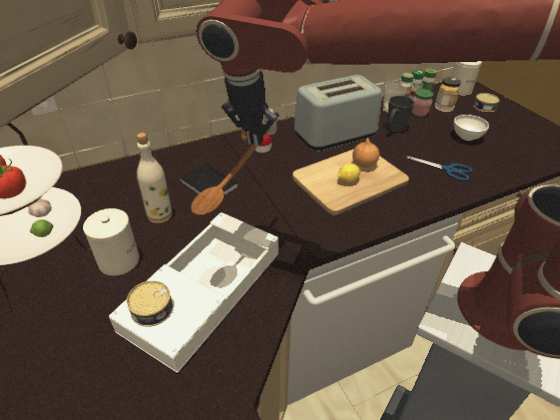

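The spoon is held in the air, with the bowl at (208,200) at z≈0.26. The tin, lemon and onion haven't moved.

```bash
python3 -c "
from plant import manip
print(manip.job_done())"
```

```text
the job is handed in; nothing more can be done
None
```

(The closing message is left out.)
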